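# Hang the ear defenders on the carving bench's bar

## Task

Hang the orange ear defenders over the outer half of the steel bar, one cup on each side: hold them until you feel the bar take their weight (its height varies), then let go so that they hang still. Then, without lifting them off, gently push them along the bar until the headband is up against the red stop collar, and leave them hanging there. Leave the other things on the bench where they are.

Things in the scene. Friction and masses are not known exactly. Their poses are not given: they have to be found in the camera images.
- muffs: Ear defenders (about 260 g), rigid: a headband arch with an orange cup at each end, standing on the cups' flat undersides, arch on top. Origin midway between the cups at their underside; z up, x from cup to cup, y across the headband. 172 (x) x 68 (y) x 139 (z) mm. Cups 34 x 68 x 78 high, centred at x = +-69; between their cushions a gap of 80 mm (x -40 to 40) is left for the bar.
- pad_top (a point): Middle of the top of the headband's black pad, 139 mm above the origin of the muffs. The pad is 26 mm wide in y, 14 mm thick, flat from x = -13 to 13 mm, then slopes down 20 degrees on either side to x = +-40. Grip it across its 26 mm width: fingertips that reach at most 10 mm below its top stay clear of the bar.
- crown (a point): Middle of the underside of the headband's pad, the spot that rests on the bar: 125 mm above the origin of the muffs, 14 mm below the pad's top.
- stand: Hanging stand fixed to the bench: upright post 26 mm thick, 275 mm high, on a dark foot 120 mm square, 16 mm thick. Origin at the foot's underside on the post's axis; z up. A green block on the post carries a level steel bar, 16 mm in diameter, along the stand's -y axis (x = 0). The bar's height is not reported: its top is 160 to 205 mm above the bench, to be seen or felt. It stays put under 40 N.
- under_end (a point): Point on the bench straight below the bar's free end, 290 mm from the post along the stand's -y. The end carries a red ball, 24 mm in diameter, on the bar's axis.
- under_collar (a point): Point on the bench straight below the outer face of the red stop collar, 115 mm from the post along the stand's -y. Collar 32 mm in diameter, 10 mm wide. Pushed home, the middle of the headband is 13 mm further out, 128 mm from the post.
- under_shelf (a point): Point on the bench straight below the outer edge of a small shelf over the bar, 85 mm from the post. Shelf 130 (x) x 75 (y) x 10 mm, underside 50 mm above the bar's top, with a fixed bottle and jar up to 180 mm above the bar. No gripper closing along the bar fits down beside it: hang the ear defenders 180 to 260 mm from the post, then push.
- gouge_a: Bystander: carving gouge with a pale handle, 230 mm long, 24 mm high, lying on the bench; origin near its ferrule.
- gouge_b: Bystander: carving gouge with a dark handle, 230 mm long, 24 mm high, lying on the bench; origin near its ferrule.
- mallet: Bystander: round wooden carver's mallet standing on its head, 84 mm in diameter, 165 mm high; origin at the centre of its underside.
- glue: Bystander: yellow glue bottle with blue cap, 60 mm in diameter, 160 mm high, standing; origin at the centre of its underside.
- brush: Bystander: flat brush lying on the bench, 200 mm long, 42 mm wide, 20 mm high; origin near its middle on the underside.
- rosette: Bystander: carved wooden rosette block, 120 mm square, 32 mm high, lying flat; origin at the centre of its underside.
Things that resemble listed ones, but are neither listed nor needed, are in the scene too. Leave any green or purple look-alike of the muffs alone.

How it is judged:
By the outcome, as a careful person would: the job done as asked, in the order asked, and still so for the second after the job is handed in, with the robot touching nothing.
It also fails if it takes over 54 s, if anything falls off the work surface, if the arm or the gripper's body presses on something with over 40 N, if the wrist force passes 120 N, or if a joint passes its speed limit or range.

## Robot

A 6-joint arm with a two-finger parallel gripper is mounted at the origin on the work surface. World frame = base frame: x ahead of the robot, y to its left, z up, the work surface at z = 0. Lengths are in m, angles in rad, forces in N, time in s.
With the tool pointing down it reaches from about 0.4 to 0.825 m from the base axis. Payload 7 kg.
Tool frame: the origin (TCP) lies midway between the tips of the shut fingers; the grasp point (between the pads) lies 19 mm behind it; z points along the fingers, y is the line along which they close (so a half turn about z gives the same grasp; the last joint's range is limited). The gripper opens to 88 mm and grips with 3 to 60 N. Pads are 19 mm wide; open, the fingers measure 130 mm over their backs; the gripper's body (78 mm by 193 mm) begins 47 mm behind the grasp point.
Start: joints at [1.44, 0.359, 0.012, 0, -1.224, -0.288], TCP at [0.275, 0.617, 0.227] pointing down, gripper open.
Joint ranges: [-3.07, 3.07], [-1.43, 2.12], [-1.02, 1.25], [-3.03, 1.67], [-3.05, -0], [-3.03, 3.03]. Speed limits (rad/s): [2.39, 2.39, 3.01, 3.14, 3.14, 3.14].

## Interface

Orientations are given as [roll, pitch, yaw] about the fixed x, y, z axes, in that order (R = Rz(yaw) Ry(pitch) Rx(roll)).
In Python, from station import get_state, grab_frame, calibration, job_done, boxes_of, regions_of, spot_point gives the robot as it stands. The module is installed in compiled form; this text tells all that it offers.
- The arm moves only by the tool arm_command, never from a script. Its argument "commands" is a list of rows, each an object of numbers: "tx", "ty", "tz": the shift along the tool's x, y, z each as a share of 25 cm, from -1 to 1; "twist": the turn about the tool's z as a share of 180 degrees, from -1 to 1. A call has exactly 8 rows; each row is the pose to reach, as a shift and turn from the pose commanded when the call began, along the tool's axes at that moment, turning the shorter way round; what a row does not reach only later rows make up. A row lasts 1/12 s, in which the tool goes at most 41.7 mm and 7.16 degrees, less where a joint would pass 70% of its speed; a pose out of reach is approached as far as the arm can. A call with a number of a shift or a turn outside -1 to 1 is refused whole. A call with a gripper value outside its range is refused whole. "claw" is the opening, from 0 (shut) to 1 (fully open), set as the call begins (left out, the last holds). The fingers move at their own pace and stop on an object; "grip_force" is the grip in N (left out, the last holds). Time passes only in rows, so rows that repeat a pose let the fingers close, or fill a call up. It gives the time, the measured TCP pose, the force, the opening and the grip force at its end, in the units of the state.
- get_state(): the state, without advancing time (a new reading comes with each control period).
- grab_frame(name): name is "side" or "top"; returns the picture (384x512x3 uint8, red, green, blue); there is no depth.
- calibration(name): a dict with "camera_matrix" (3x3 intrinsics, pixels), "k1" (the pictures are not rectified: a ray, as slopes to the right and down, at radius r is drawn at 1 + k1 r^2 times it, then the intrinsics apply), "extrinsics" (4x4, takes a point from camera to world coordinates). Camera axes: x right, y down, z forward; pixel columns grow to the right and rows downward; lengths in m; the calibration is good to about 2 mm. A picture is of the moment at which its call begins. calibration takes no time and is no camera call.
- job_done(): hands the job in; it is judged then, once.
Trained networks look in the newest picture that a camera, given by its name, has taken for a name from the list of things; names that differ only in an ending like _2 or _b are one class to them, and where a whole thing is asked for, a point or a joint stands for the part that bears it (a point fixed in the world has none). Each returns a list of dicts, best first, with "score" (0 to 1); they miss things now and then, are a little off and sometimes report something else, mostly with a low value. They report only what shows in the picture. A call takes as long as a camera call. They do not tell look-alikes from the thing itself.
- boxes_of(query, camera): "rect" ([left, top, right, bottom] in pixels, round what is visible of it).
- regions_of(query, camera): "region" (384x512 bool, what is visible of it) and "rect" ([left, top, right, bottom] in pixels, round what is visible of it).
- spot_point(query, camera): "uv" ([column, row] in pixels: a listed point, or the origin of a listed thing).
The state is a dict: "t": time; "q": joint angles; "qd": joint speeds; "joint_efforts": joint torques, N m; "eef_pos": TCP position; "ee_rot": TCP orientation; "force": force on the tool from outside, world axes, zero at the start; "moment": the same for the moment, N m; "width": finger opening in m; "gripper_force": force on a finger pad.
Only numpy, scipy, OpenCV 4.12 (cv2) and the standard library are available. Lean on these libraries where they do the work, as an engineer would, in place of code of your own. Each camera call takes 0.05 s, during which the arm holds its last target. There are 200 camera calls.

## Working session

There is one attempt and no reset: what is moved stays moved. The work goes in short steps, Python scripts to look and compute and a tool call to move; the robot and the scene stay as the last step left them, time stands still between calls to the robot, and variables do not carry over. Pictures are saved under pics/ and viewed, at most 10 in all, crops included, and the job is handed in when it is done.

Besides the shell and the picture viewer there is one more tool, called after ">>>" as name([rows], argument=value, ...), one row to a line, values as JSON. arm_command: Moves the arm, as the interface text tells. Shift numbers are shares of 25 cm and turn numbers shares of 180 degrees, none past 1 either way. Its arguments: {"type":"object","properties":{"commands":{"type":"array"},"claw":{"type":"number"},"grip_force":{"type":"number"}},"required":["commands"]}

```bash
mkdir -p pics; cat > h.py <<'E'
import numpy as np, cv2
from station import *
def ray(cam,uv):
    c=calibration(cam);K=np.array(c["camera_matrix"]);E=np.array(c["extrinsics"])
    p=cv2.undistortPoints(np.array([[uv]],float),K,np.array([c["k1"],0,0,0,0.]))[0,0]
    return E[:3,3],E[:3,:3]@np.array([p[0],p[1],1])
def at_z(cam,uv,z):
    o,d=ray(cam,uv);return o+d*(z-o[2])/d[2]
def proj(cam,P):
    c=calibration(cam);K=np.array(c["camera_matrix"]);E=np.linalg.inv(np.array(c["extrinsics"]))
    r=cv2.Rodrigues(E[:3,:3])[0]
    return cv2.projectPoints(np.atleast_2d(P).astype(float),r,E[:3,3],K,np.array([c["k1"],0,0,0,0.]))[0][:,0]
def tri(uv1,uv2):
    o1,d1=ray("side",uv1);o2,d2=ray("top",uv2)
    s=np.linalg.lstsq(np.c_[d1,-d2],o2-o1,rcond=None)[0]
    a=o1+s[0]*d1;b=o2+s[1]*d2
    return (a+b)/2,np.linalg.norm(a-b)
E
python3 - <<'E'
from h import *
a=grab_frame("side");b=grab_frame("top")
cv2.imwrite("pics/a.png",a[:,:,::-1]);cv2.imwrite("pics/b.png",b[:,:,::-1])
for c in("side","top"):
    print(c,np.round(np.array(calibration(c)["extrinsics"])[:3,3],2))
    for q in("muffs","pad_top","stand","under_end","under_collar","under_shelf"):
        print(q,[(np.round(r["uv"],1).tolist(),round(r["score"],2)) for r in spot_point(q,c)])
print(get_state())
E
```

```text
side [-0.38 -0.85  0.82]
muffs [([297.6, 247.9], 0.94), ([150.7, 218.8], 0.7)]
pad_top [([301.6, 209.0], 0.9), ([257.8, 259.7], 0.73)]
stand [([184.9, 173.8], 0.77)]
under_end []
under_collar [([205.8, 185.3], 0.86)]
under_shelf [([202.3, 185.5], 0.56)]
top [ 0.31 -0.01  1.72]
muffs [([330.9, 264.8], 0.88), ([198.5, 261.2], 0.72), ([313.8, 199.3], 0.67)]
pad_top [([336.9, 269.5], 0.98), ([191.6, 260.5], 0.81), ([315.8, 198.3], 0.65)]
stand [([161.7, 187.8], 0.71)]
under_end []
under_collar [([317.5, 200.8], 0.74)]
under_shelf [([186.8, 186.6], 0.56), ([242.3, 124.3], 0.28), ([317.2, 198.0], 0.19)]
{'t': 0.7, 'q': array([ 1.44008105e+00,  3.58588110e-01,  1.18713545e-02, -1.25558566e-05,
       -1.22412490e+00, -2.88101193e-01]), 'qd': array([ 0.00027875, -0.00067588, -0.00020461, -0.00082026,  0.00118108,
       -0.0001061 ]), 'joint_efforts': array([ 1.95892412e-06, -5.82163024e+01,  2.93243623e+01,  7.00098351e+00,
        1.24828532e-02, -4.43303361e-05]), 'eef_pos': array([0.27450813, 0.61660786, 0.22655418]), 'ee_rot': array([ 3.14154584e+00, -1.55705663e-06, -4.18820741e-01]), 'force': array([-0.33865911, -0.10856152, -0.60823157]), 'moment': array([ 0.06297048, -0.04063739,  0.04212472]), 'gripper_force': 0.0, 'width': 0.08811237267111999}
```

View pics/a.png

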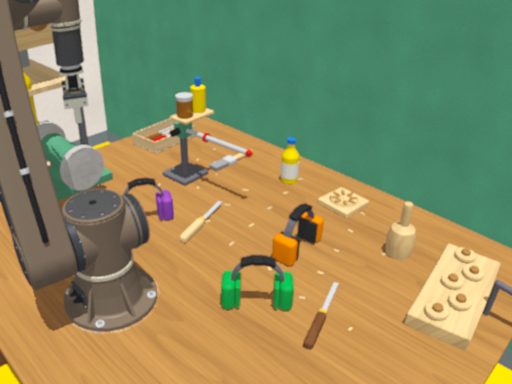

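View pics/b.png

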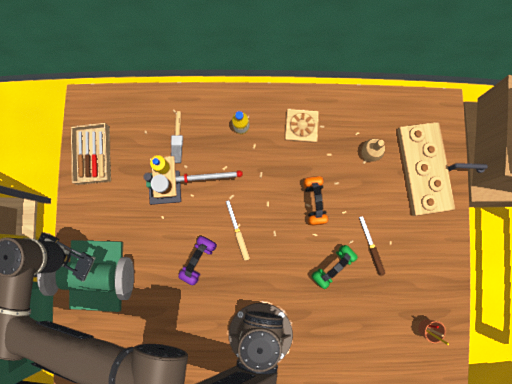

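Candidates for the muffs: orange at side (298,233) / top (316,200), green at side (257,285) / top (335,266), purple at side (150,200) / top (198,260). The orange pair matches the description. The bar runs from the post at top (165,182) to the red ball at top (239,174) / side (249,153). I'll confirm both in an enlarged crop and measure them by colour.

```bash
python3 - <<'E'
from h import *
a=cv2.imread("pics/a.png");b=cv2.imread("pics/b.png")
z=lambda i,x,y,w,h:cv2.resize(i[y:y+h,x:x+w],(400,300),interpolation=cv2.INTER_CUBIC)
cv2.imwrite("pics/c.png",np.vstack([np.hstack([z(a,250,190,100,75),z(b,266,162,100,75)]),np.hstack([z(a,160,100,100,75),z(b,145,140,100,75)])]))
def blobs(i,lo,hi,box,n):
    h=cv2.cvtColor(i,cv2.COLOR_BGR2HSV);m=cv2.inRange(h,lo,hi);k=np.zeros_like(m);x,y,w,hh=box;k[y:y+hh,x:x+w]=m[y:y+hh,x:x+w]
    _,_,s,c=cv2.connectedComponentsWithStats(k)
    o=[(s[j].tolist(),np.round(c[j],1).tolist()) for j in range(1,len(s)) if s[j,4]>5];print(n,o);return o
red=((0,190,90),(5,255,255));
blobs(a,(0,180,90),(6,255,255),(180,120,80,45),"red side");blobs(b,(0,180,90),(6,255,255),(165,160,85,40),"red top")
blobs(a,(7,220,120),(17,255,255),(250,190,90,85),"or side");blobs(b,(7,220,120),(17,255,255),(290,165,50,70),"or top")
print(tri((249.5,153),(239.3,173.7)))
print(tri((303,209),(315.8,200)))
E
```

```text
red side [([203, 134, 4, 8, 14], [204.3, 137.4]), ([246, 150, 6, 6, 28], [248.5, 152.9])]
red top [([237, 171, 6, 6, 32], [239.2, 173.4]), ([184, 174, 4, 9, 23], [185.3, 178.1])]
or side [([302, 212, 21, 30, 133], [315.6, 227.2]), ([272, 238, 26, 28, 469], [284.3, 252.1])]
or top [([304, 177, 19, 10, 85], [311.8, 180.6]), ([322, 214, 6, 4, 15], [324.3, 215.9]), ([309, 216, 18, 9, 67], [314.4, 220.8])]
(array([0.56294412, 0.0762316 , 0.17606714]), np.float64(0.0029933231653297))
(array([ 0.48722576, -0.19169698,  0.12957052]), np.float64(0.017173165775855728))
```

View pics/c.png

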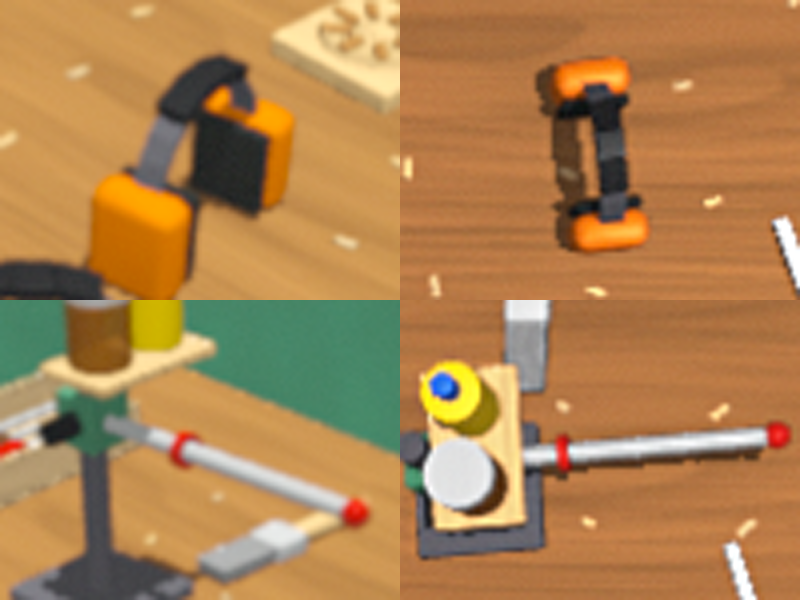

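The crop confirms orange muffs standing upright: pad top near side (301,209) and top (318,198). The bar's ball and collar are clear and nothing is on the bar. Next I'll compute the poses.

```bash
python3 - <<'E'
from h import *
ball,e=tri((249,153),(239.5,173.8));col,e2=tri((204.3,137.6),(185.5,178));print(ball,e,col,e2,np.linalg.norm(ball-col))
# bar line with fixed height from top view
for z in (.165,.176,.19):
    p=at_z("top",(239.5,173.8),z);q=at_z("top",(185.5,178),z);print(z,p,q,np.linalg.norm(p-q),np.arctan2(*(p-q)[[1,0]]))
print("pad",tri((301.5,209),(318.3,198.2)),at_z("top",(318.3,198.2),.139))
u=at_z("top",(313.3,182.5),.07);l=at_z("top",(318.5,219),.07);print("cups",u,l,np.linalg.norm(u-l),(u+l)/2,np.degrees(np.arctan2(*(u-l)[[1,0]])))
# fit muff pose: reproject both views against orange masks
from scipy.optimize import minimize
m={}
for c,f,bx in(("side","a",(250,190,90,85)),("top","b",(290,165,50,70))):
    i=cv2.cvtColor(cv2.imread(f"pics/{f}.png"),cv2.COLOR_BGR2HSV);k=cv2.inRange(i,(5,150,60),(20,255,255))
    if c=="top":k=cv2.inRange(i,(5,222,120),(17,255,255))
    o=np.zeros_like(k);x,y,w,h=bx;o[y:y+h,x:x+w]=k[y:y+h,x:x+w];m[c]=o
    r=[x for x in regions_of("muffs",c)]
    print(c,[(x["rect"],round(x["score"],2)) for x in r])
    for x in r:
        L,T,R,B=x["rect"];cx,cy=(L+R)/2,(T+B)/2
        if bx[0]<cx<bx[0]+bx[2] and bx[1]<cy<bx[1]+bx[3] and cy<250: m[c]=(np.array(x["region"])*255).astype(np.uint8);print("used",x["rect"]);break
def pts(s,cap):
    x0,x1=(52,86) 
    return np.array([(s*x,y,z) for x in(46,86) for y in(-34,34) for z in(0,78)])/1e3
arch=np.array([(x,y,z) for x,z in((-13,139),(13,139),(40,129),(-40,129),(-60,100),(60,100),(-55,78),(55,78),(-34,117),(34,117),(0,125)) for y in(-13,13)])/1e3
inner=None
def sil(p):
    R=np.array([[np.cos(p[2]),-np.sin(p[2]),0],[np.sin(p[2]),np.cos(p[2]),0],[0,0,1]]);T=np.r_[p[:2],0]
    out={}
    for c in m:
        o=np.zeros((384*4,512*4),np.uint8)
        for s in(1,-1):
            P=np.array([(s*x,y,z) for x in(40,86) for y in(-33,33) for z in(0,76)])/1e3
            cv2.fillConvexPoly(o,cv2.convexHull(np.int32(proj(c,P@R.T+T)*4+2)),255)
        for seg in([(-60,78),(-40,122)],[(-40,122),(-13,132)],[(-13,132),(13,132)],[(13,132),(40,122)],[(40,122),(60,78)]):
            P=np.array([(x,y,z+d) for x,z in seg for y in(-12,12) for d in(-6,6)])/1e3
            cv2.fillConvexPoly(o,cv2.convexHull(np.int32(proj(c,P@R.T+T)*4+2)),255)
        out[c]=cv2.resize(o,(512,384),interpolation=cv2.INTER_AREA)/255.
    return out
def cost(p):
    s=sil(p);return sum(np.abs(s[c]-m[c]/255.).sum() for c in m)
mid=(u+l)/2
best=min((minimize(cost,[mid[0],mid[1],np.arctan2(*(u-l)[[1,0]])+d],method="Nelder-Mead",options=dict(initial_simplex=None)) for d in(0,.1,-.1)),key=lambda r:r.fun)
print("fit",best.x,np.degrees(best.x[2]),best.fun,[(x>0).sum() for x in m.values()])
E
```

```text
[0.56189418 0.0761253  0.17652536] 0.0012389530361147883 [0.54377382 0.2607641  0.17347055] 0.004091972813961915 0.18555098189946634
0.165 [0.56330066 0.07719013 0.165     ] [0.54662724 0.26092871 0.165     ] 0.18449354595245585 -1.4802988433563031
0.176 [0.56152326 0.076577   0.176     ] [0.54496746 0.25901947 0.176     ] 0.18319211267998586 -1.480298843356303
0.19 [0.55926112 0.07579664 0.19      ] [0.54285501 0.25658952 0.19      ] 0.18153574306047854 -1.480298843356303
pad (array([ 0.48846936, -0.19469943,  0.1311782 ]), np.float64(0.002633632919850726)) [ 0.48670183 -0.19281423  0.139     ]
cups [ 0.55074874 -0.18280334  0.07      ] [ 0.4199234  -0.20158114  0.07      ] 0.1321660937330395 [ 0.48533607 -0.19219224  0.07      ] 8.168065948142264
side [([128.5, 181.3, 171.5, 219.0], 0.91), ([270.2, 202.2, 322.9, 266.5], 0.67), ([218.7, 254.5, 295.2, 309.9], 0.58)]
used [270.2, 202.2, 322.9, 266.5]
top [([313.3, 245.0, 358.3, 288.4], 0.96), ([178.2, 236.2, 216.7, 286.4], 0.91), ([304.2, 175.4, 326.9, 225.6], 0.55), ([360.6, 138.8, 382.4, 160.3], 0.38)]
used [304.2, 175.4, 326.9, 225.6]Traceback (most recent call last):
  File "<stdin>", line 41, in <module>
  File "<stdin>", line 41, in <genexpr>
    res = _minimize_neldermead(fun, x0, args, callback, bounds=bounds,
                               **options)
    fxr = func(xr)
    fx = function(np.copy(x), *(wrapper_args + args))
  File "<stdin>", line 39, in cost
  File "<stdin>", line 35, in sil
  File "h.py", line 10, in proj
    c=calibration(cam);K=np.array(c["camera_matrix"]);E=np.linalg.inv(np.array(c["extrinsics"]))
ValueError: time passes only in moves, steps and waits
```

```bash
cat >> h.py <<'E'
def plan(*wps):
    "world waypoints (x,y,z,yawdeg) -> tool shares from the present pose"
    s=get_state();r=s["ee_rot"];p=s["eef_pos"];y=r[2]
    print("t",round(s["t"],2),"p",np.round(p,4),"rpy",np.round(r,3),"yaw",round(np.degrees(y),2),"F",np.round(s["force"],2),"w",round(s["width"],4))
    X=np.array([np.cos(y),np.sin(y),0]);Y=np.array([np.sin(y),-np.cos(y),0])
    for w in wps:
        d=np.array(w[:3])-p
        print(w,"tx %.4f ty %.4f tz %.4f twist %.4f"%(X@d/.25,Y@d/.25,-d[2]/.25,-((w[3]-np.degrees(y)+180)%360-180)/180))
E
python3 -c "
from h import *
plan((.33,.42,.32,-8))"
```

```text
t 0.8 p [0.2745 0.6166 0.2266] rpy [-3.142  0.    -0.419] yaw -23.99 F [ 0.31 -0.44 -0.51] w 0.0879
(0.33, 0.42, 0.32, -8) tx 0.5226 ty 0.6282 tz -0.3736 twist -0.0889
```

>>> arm_command([
  {"tx": 0.52,"ty": 0.63,"tz": -0.37,"twist": -0.09},
  {"tx": 0.52,"ty": 0.63,"tz": -0.37,"twist": -0.09},
  {"tx": 0.52,"ty": 0.63,"tz": -0.37,"twist": -0.09},
  {"tx": 0.52,"ty": 0.63,"tz": -0.37,"twist": -0.09},
  {"tx": 0.52,"ty": 0.63,"tz": -0.37,"twist": -0.09},
  {"tx": 0.52,"ty": 0.63,"tz": -0.37,"twist": -0.09},
  {"tx": 0.52,"ty": 0.63,"tz": -0.37,"twist": -0.09},
  {"tx": 0.52,"ty": 0.63,"tz": -0.37,"twist": -0.09},
])

```text
t: 1.47
eef_pos: [0.3295, 0.4195, 0.3201]
ee_rot: [-3.139, -0.0, -0.137]
force: [-0.4, 1.0, -1.2]
width: 0.0873
gripper_force: 0.0
```

```bash
python3 -c "
from h import *
plan((.43,.19,.32,8.2),(.44,.18,.32,8.2))"
```

```text
t 1.47 p [0.3295 0.4195 0.3201] rpy [-3.139 -0.    -0.137] yaw -7.87 F [-0.35  1.04 -1.18] w 0.0873
(0.43, 0.19, 0.32, 8.2) tx 0.5238 ty 0.8545 tz 0.0003 twist -0.0893
(0.44, 0.18, 0.32, 8.2) tx 0.5689 ty 0.8887 tz 0.0003 twist -0.0893
```

>>> arm_command([
  {"tx": 0.52,"ty": 0.85,"twist": -0.09,"tz": 0},
  {"tx": 0.52,"ty": 0.85,"twist": -0.09,"tz": 0},
  {"tx": 0.52,"ty": 0.85,"twist": -0.09,"tz": 0},
  {"tx": 0.52,"ty": 0.85,"twist": -0.09,"tz": 0},
  {"tx": 0.52,"ty": 0.85,"twist": -0.09,"tz": 0},
  {"tx": 0.52,"ty": 0.85,"twist": -0.09,"tz": 0},
  {"tx": 0.52,"ty": 0.85,"twist": -0.09,"tz": 0},
  {"tx": 0.52,"ty": 0.85,"twist": -0.09,"tz": 0},
])

```text
t: 2.13
eef_pos: [0.4299, 0.1906, 0.3181]
ee_rot: [3.141, 0.001, 0.143]
force: [0.4, 0.6, 1.0]
width: 0.0874
gripper_force: 0.0
```

```bash
python3 -c "
from h import *
plan((.46,-.05,.28,8.2),(.487,-.193,.22,8.2))"
```

```text
t 2.13 p [0.4299 0.1906 0.3181] rpy [3.141e+00 1.000e-03 1.430e-01] yaw 8.2 F [0.42 0.65 0.98] w 0.0874
(0.46, -0.05, 0.28, 8.2) tx -0.0180 ty 0.9697 tz 0.1525 twist 0.0000
(0.487, -0.193, 0.22, 8.2) tx 0.0072 ty 1.5513 tz 0.3925 twist 0.0000
```

>>> arm_command([
  {"tx": 0,"ty": 0.97,"tz": 0.15,"twist": 0},
  {"tx": 0,"ty": 0.97,"tz": 0.15,"twist": 0},
  {"tx": 0,"ty": 0.97,"tz": 0.15,"twist": 0},
  {"tx": 0,"ty": 0.97,"tz": 0.15,"twist": 0},
  {"tx": 0,"ty": 0.97,"tz": 0.15,"twist": 0},
  {"tx": 0,"ty": 0.97,"tz": 0.15,"twist": 0},
  {"tx": 0,"ty": 0.97,"tz": 0.15,"twist": 0},
  {"tx": 0,"ty": 0.97,"tz": 0.15,"twist": 0},
])

```text
t: 2.8
eef_pos: [0.4649, -0.0486, 0.2802]
ee_rot: [3.141, 0.003, 0.144]
force: [-0.8, 0.5, 0.0]
width: 0.0879
gripper_force: 0.0
```

>>> arm_command([
  {"tx": 0,"ty": 0.58,"tz": 0.28,"twist": 0},
  {"tx": 0,"ty": 0.58,"tz": 0.28,"twist": 0},
  {"tx": 0,"ty": 0.58,"tz": 0.28,"twist": 0},
  {"tx": 0,"ty": 0.58,"tz": 0.28,"twist": 0},
  {"tx": 0,"ty": 0.58,"tz": 0.28,"twist": 0},
  {"tx": 0,"ty": 0.58,"tz": 0.28,"twist": 0},
  {"tx": 0,"ty": 0.58,"tz": 0.28,"twist": 0},
  {"tx": 0,"ty": 0.58,"tz": 0.28,"twist": 0},
])

```text
t: 3.47
eef_pos: [0.4868, -0.1899, 0.2121]
ee_rot: [3.141, -0.001, 0.149]
force: [-0.4, -0.3, 1.0]
width: 0.0877
gripper_force: 0.0
```

```bash
python3 - <<'E'
from h import *
plan((.487,-.193,.130,8.2))
a=grab_frame("side");b=grab_frame("top")
z=lambda i,x,y,w,h:cv2.resize(i[y:y+h,x:x+w,::-1],(400,300),interpolation=cv2.INTER_CUBIC)
cv2.imwrite("pics/d.png",np.hstack([z(a,230,150,120,90),z(b,266,162,100,75)]))
p=get_state()["eef_pos"];print(proj("side",[p,[.487,-.193,.139]]))
E
```

```text
t 3.47 p [ 0.4868 -0.1899  0.2121] rpy [ 3.141e+00 -1.000e-03  1.490e-01] yaw 8.54 F [-0.37 -0.32  0.97] w 0.0877
(0.487, -0.193, 0.13, 8.2) tx -0.0009 ty 0.0124 tz 0.3284 twist 0.0019
[[301.42034306 182.34185681]
 [300.38321535 206.54876014]]
```

View pics/d.png

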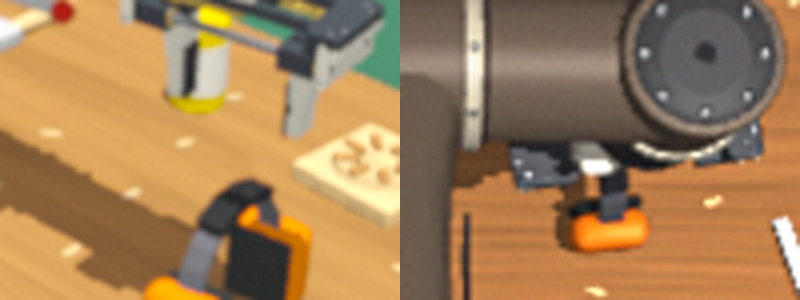

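The fingers straddle the pad centrally: finger midpoint at side (302,182), pad at (301,208). I'll descend now.

>>> arm_command([
  {"tx": 0,"ty": 0.01,"tz": 0.1,"twist": 0},
  {"tx": 0,"ty": 0.01,"tz": 0.2,"twist": 0},
  {"tx": 0,"ty": 0.01,"tz": 0.26,"twist": 0},
  {"tx": 0,"ty": 0.01,"tz": 0.3,"twist": 0},
  {"tx": 0,"ty": 0.01,"tz": 0.325,"twist": 0},
  {"tx": 0,"ty": 0.01,"tz": 0.325,"twist": 0},
  {"tx": 0,"ty": 0.01,"tz": 0.325,"twist": 0},
  {"tx": 0,"ty": 0.01,"tz": 0.325,"twist": 0},
])

```text
t: 4.23
eef_pos: [0.4871, -0.194, 0.1315]
ee_rot: [3.141, -0.002, 0.147]
force: [0.2, -0.3, 1.6]
width: 0.0877
gripper_force: 0.0
```

>>> arm_command([
  {"tx": 0,"ty": 0,"tz": 0,"twist": 0},
  {"tx": 0,"ty": 0,"tz": 0,"twist": 0},
  {"tx": 0,"ty": 0,"tz": 0,"twist": 0},
  {"tx": 0,"ty": 0,"tz": 0,"twist": 0},
  {"tx": 0,"ty": 0,"tz": 0,"twist": 0},
  {"tx": 0,"ty": 0,"tz": 0,"twist": 0},
  {"tx": 0,"ty": 0,"tz": 0,"twist": 0},
  {"tx": 0,"ty": 0,"tz": 0,"twist": 0},
], claw=0, grip_force=25)

```text
t: 4.9
eef_pos: [0.4862, -0.1941, 0.1303]
ee_rot: [-3.142, 0.0, 0.147]
force: [-0.5, -0.5, -1.2]
width: 0.0399
gripper_force: 0.0
```

>>> arm_command([
  {"tx": 0,"ty": 0,"tz": 0,"twist": 0},
  {"tx": 0,"ty": 0,"tz": 0,"twist": 0},
  {"tx": 0,"ty": 0,"tz": 0,"twist": 0},
  {"tx": 0,"ty": 0,"tz": 0,"twist": 0},
  {"tx": 0,"ty": 0,"tz": 0,"twist": 0},
  {"tx": 0,"ty": 0,"tz": 0,"twist": 0},
  {"tx": 0,"ty": 0,"tz": 0,"twist": 0},
  {"tx": 0,"ty": 0,"tz": 0,"twist": 0},
])

```text
t: 5.57
eef_pos: [0.4862, -0.1941, 0.1303]
ee_rot: [-3.142, 0.0, 0.147]
force: [-0.5, 0.4, -1.7]
width: 0.0256
gripper_force: 24.9
```

>>> arm_command([
  {"tx": 0,"ty": 0,"tz": -0.04,"twist": 0},
  {"tx": 0,"ty": 0,"tz": -0.1,"twist": 0},
  {"tx": 0,"ty": 0,"tz": -0.18,"twist": 0},
  {"tx": 0,"ty": 0,"tz": -0.26,"twist": 0},
  {"tx": 0,"ty": 0,"tz": -0.34,"twist": 0},
  {"tx": 0,"ty": 0,"tz": -0.36,"twist": 0},
  {"tx": 0,"ty": 0,"tz": -0.36,"twist": 0},
  {"tx": 0,"ty": 0,"tz": -0.36,"twist": 0},
])

```text
t: 6.23
eef_pos: [0.4857, -0.1938, 0.2197]
ee_rot: [-3.141, 0.0, 0.146]
force: [0.2, -0.6, -4.5]
width: 0.0257
gripper_force: 24.9
```

```bash
python3 - <<'E'
from h import *
plan((.5705,-.02,.220,5.2),(.487,-.193,.22,5.2))
a=grab_frame("side")
z=lambda i,x,y,w,h:cv2.resize(i[y:y+h,x:x+w,::-1],(640,480),interpolation=cv2.INTER_CUBIC)
cv2.imwrite("pics/e.png",z(a,230,130,120,90))
E
```

```text
t 6.23 p [ 0.4857 -0.1938  0.2197] rpy [-3.141  0.     0.146] yaw 8.38 F [ 0.2  -0.64 -4.52] w 0.0257
(0.5705, -0.02, 0.22, 5.2) tx 0.4371 ty -0.6385 tz -0.0014 twist 0.0177
(0.487, -0.193, 0.22, 5.2) tx 0.0058 ty -0.0025 tz -0.0014 twist 0.0177
```

View pics/e.png

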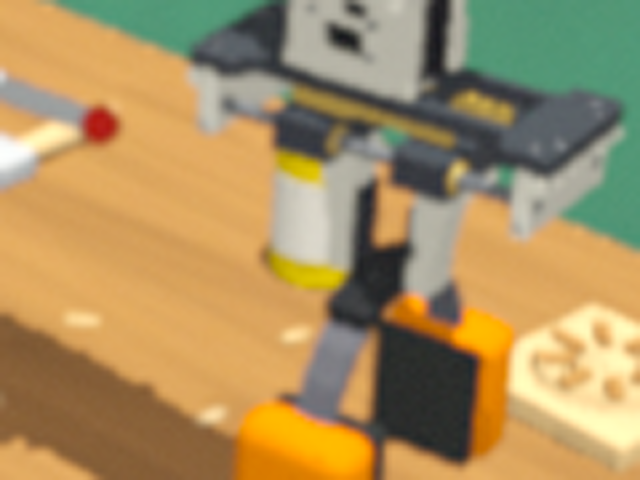

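The muffs hang level in the gripper, pad at crop (375,280). I'll move them in front of the bar's end.

>>> arm_command([
  {"tx": 0.07,"ty": -0.1,"tz": 0,"twist": 0.018},
  {"tx": 0.15,"ty": -0.22,"tz": 0,"twist": 0.018},
  {"tx": 0.23,"ty": -0.34,"tz": 0,"twist": 0.018},
  {"tx": 0.31,"ty": -0.46,"tz": 0,"twist": 0.018},
  {"tx": 0.38,"ty": -0.56,"tz": 0,"twist": 0.018},
  {"tx": 0.43,"ty": -0.63,"tz": 0,"twist": 0.018},
  {"tx": 0.43,"ty": -0.64,"tz": 0,"twist": 0.018},
  {"tx": 0.43,"ty": -0.64,"tz": 0,"twist": 0.018},
])

```text
t: 6.95
eef_pos: [0.5685, -0.0189, 0.2182]
ee_rot: [3.141, 0.004, 0.092]
force: [0.0, -0.6, -4.3]
width: 0.0253
gripper_force: 24.9
```

```bash
python3 - <<'E'
from h import *
plan((.5555,.148,.220,5.2),(.5555,.148,.195,5.2))
E
```

```text
t 6.95 p [ 0.5685 -0.0189  0.2182] rpy [3.141 0.004 0.092] yaw 5.27 F [ 0.03 -0.59 -4.28] w 0.0253
(0.5555, 0.148, 0.22, 5.2) tx 0.0093 ty -0.6695 tz -0.0073 twist 0.0004
(0.5555, 0.148, 0.195, 5.2) tx 0.0093 ty -0.6695 tz 0.0927 twist 0.0004
```

>>> arm_command([
  {"tx": 0.01,"ty": -0.1,"tz": 0,"twist": 0},
  {"tx": 0.01,"ty": -0.22,"tz": 0,"twist": 0},
  {"tx": 0.01,"ty": -0.34,"tz": 0,"twist": 0},
  {"tx": 0.01,"ty": -0.46,"tz": 0,"twist": 0},
  {"tx": 0.01,"ty": -0.56,"tz": 0,"twist": 0},
  {"tx": 0.01,"ty": -0.64,"tz": 0,"twist": 0},
  {"tx": 0.01,"ty": -0.67,"tz": 0,"twist": 0},
  {"tx": 0.01,"ty": -0.67,"tz": 0,"twist": 0},
])

```text
t: 7.62
eef_pos: [0.5559, 0.1474, 0.2193]
ee_rot: [3.141, 0.002, 0.091]
force: [0.2, 0.5, -3.2]
width: 0.0256
gripper_force: 24.9
```

```bash
python3 - <<'E'
from h import *
plan((.5555,.148,.193,5.2))
a=grab_frame("side");b=grab_frame("top")
z=lambda i,x,y,w,h:cv2.resize(i[y:y+h,x:x+w,::-1],(400,300),interpolation=cv2.INTER_CUBIC)
cv2.imwrite("pics/f.png",np.hstack([z(a,170,90,120,90),z(b,145,130,120,90)]))
E
```

```text
t 7.62 p [0.5559 0.1474 0.2193] rpy [3.141e+00 2.000e-03 9.100e-02] yaw 5.23 F [ 0.16  0.47 -3.16] w 0.0256
(0.5555, 0.148, 0.193, 5.2) tx -0.0014 ty -0.0024 tz 0.1054 twist 0.0002
```

View pics/f.png

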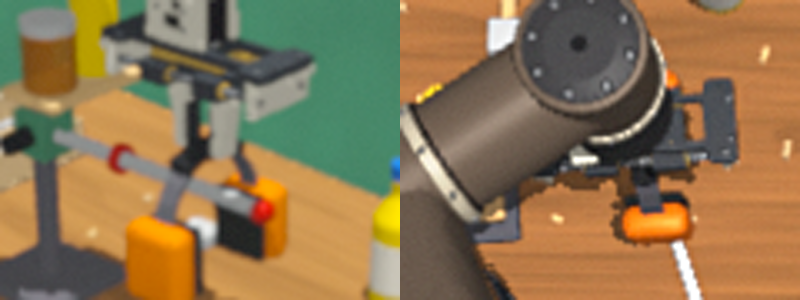

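The headband arches over the bar at crop (200,160), with a cup on each side. I'll lower it until the bar takes the weight.

>>> arm_command([
  {"tx": 0,"ty": 0,"tz": 0.02,"twist": 0},
  {"tx": 0,"ty": 0,"tz": 0.04,"twist": 0},
  {"tx": 0,"ty": 0,"tz": 0.055,"twist": 0},
  {"tx": 0,"ty": 0,"tz": 0.07,"twist": 0},
  {"tx": 0,"ty": 0,"tz": 0.08,"twist": 0},
  {"tx": 0,"ty": 0,"tz": 0.09,"twist": 0},
  {"tx": 0,"ty": 0,"tz": 0.09,"twist": 0},
  {"tx": 0,"ty": 0,"tz": 0.09,"twist": 0},
])

```text
t: 8.38
eef_pos: [0.5566, 0.1469, 0.1977]
ee_rot: [3.141, 0.0, 0.09]
force: [0.3, 0.1, -3.3]
width: 0.0257
gripper_force: 24.9
```

>>> arm_command([
  {"tx": 0,"ty": 0,"tz": 0.004,"twist": 0},
  {"tx": 0,"ty": 0,"tz": 0.008,"twist": 0},
  {"tx": 0,"ty": 0,"tz": 0.012,"twist": 0},
  {"tx": 0,"ty": 0,"tz": 0.012,"twist": 0},
  {"tx": 0,"ty": 0,"tz": 0.012,"twist": 0},
  {"tx": 0,"ty": 0,"tz": 0.012,"twist": 0},
  {"tx": 0,"ty": 0,"tz": 0.012,"twist": 0},
  {"tx": 0,"ty": 0,"tz": 0.012,"twist": 0},
])

```text
t: 9.05
eef_pos: [0.5566, 0.147, 0.1949]
ee_rot: [-3.142, -0.0, 0.09]
force: [-0.3, -1.0, -2.6]
width: 0.0256
gripper_force: 24.9
```

>>> arm_command([
  {"tx": 0,"ty": 0,"tz": 0.004,"twist": 0},
  {"tx": 0,"ty": 0,"tz": 0.008,"twist": 0},
  {"tx": 0,"ty": 0,"tz": 0.008,"twist": 0},
  {"tx": 0,"ty": 0,"tz": 0.008,"twist": 0},
  {"tx": 0,"ty": 0,"tz": 0.008,"twist": 0},
  {"tx": 0,"ty": 0,"tz": 0.008,"twist": 0},
  {"tx": 0,"ty": 0,"tz": 0.008,"twist": 0},
  {"tx": 0,"ty": 0,"tz": 0.008,"twist": 0},
])

```text
t: 9.72
eef_pos: [0.5566, 0.147, 0.1928]
ee_rot: [-3.142, 0.0, 0.09]
force: [-0.5, -0.4, -3.8]
width: 0.0255
gripper_force: 24.9
```

>>> arm_command([
  {"tx": 0,"ty": 0,"tz": 0.004,"twist": 0},
  {"tx": 0,"ty": 0,"tz": 0.008,"twist": 0},
  {"tx": 0,"ty": 0,"tz": 0.008,"twist": 0},
  {"tx": 0,"ty": 0,"tz": 0.008,"twist": 0},
  {"tx": 0,"ty": 0,"tz": 0.008,"twist": 0},
  {"tx": 0,"ty": 0,"tz": 0.008,"twist": 0},
  {"tx": 0,"ty": 0,"tz": 0.008,"twist": 0},
  {"tx": 0,"ty": 0,"tz": 0.008,"twist": 0},
])

```text
t: 10.38
eef_pos: [0.5568, 0.1469, 0.1922]
ee_rot: [-3.141, -0.001, 0.091]
force: [-5.2, -0.1, 6.2]
width: 0.0258
gripper_force: 24.9
```

>>> arm_command([
  {"tx": 0,"ty": 0,"tz": 0.004,"twist": 0},
  {"tx": 0,"ty": 0,"tz": 0.006,"twist": 0},
  {"tx": 0,"ty": 0,"tz": 0.006,"twist": 0},
  {"tx": 0,"ty": 0,"tz": 0.006,"twist": 0},
  {"tx": 0,"ty": 0,"tz": 0.006,"twist": 0},
  {"tx": 0,"ty": 0,"tz": 0.006,"twist": 0},
  {"tx": 0,"ty": 0,"tz": 0.006,"twist": 0},
  {"tx": 0,"ty": 0,"tz": 0.006,"twist": 0},
])

```text
t: 11.05
eef_pos: [0.5569, 0.1469, 0.192]
ee_rot: [-3.141, -0.002, 0.091]
force: [-7.1, -1.0, 14.5]
width: 0.0254
gripper_force: 25.0
```

Contact at TCP z≈0.192, but there is a sideways force, so the bar may be touching the pad's slope. I'll check the muffs' offset in the grip.

```bash
python3 - <<'E'
from h import *
a=grab_frame("side");s=get_state();print(s["force"],s["moment"])
p=s["eef_pos"];y=s["ee_rot"][2]
h=cv2.cvtColor(a[:,:,::-1].copy(),cv2.COLOR_BGR2HSV);k=cv2.inRange(h,(6,170,60),(17,255,255));k[:145]=0;k[:,:195]=0;k[:,262:]=0
_,_,st,c=cv2.connectedComponentsWithStats(k);print(st[1:][st[1:,4]>20].tolist())
X=np.array([np.cos(y),np.sin(y),0]);Y=np.array([-np.sin(y),np.cos(y),0])
for d in(-10,0,10):
  for sg in(-1,1):
    P=np.array([p+X*(sg*x+d)/1e3+Y*yy/1e3+np.array([0,0,(z-130)/1e3]) for x in(50,86) for yy in(-34,34) for z in(0,78)])
    q=proj("side",P) if d==-10 and sg==-1 or 1 else 0
    print(d,sg,np.r_[q.min(0),q.max(0)].round(1))
cv2.imwrite("pics/g.png",cv2.resize(a[100:190,185:275,::-1],(600,600),interpolation=cv2.INTER_CUBIC))
E
```

```text
[-6.98242143 -1.22658535 14.79613348] [-0.15465376  2.87927722  0.06178281]
[[249, 151, 8, 25, 155], [207, 164, 22, 27, 436]]
-10 -1 [202.9 160.  227.3 193. ]
-10 1 [232. 146. 255. 177.]
0 -1 [205.2 158.9 229.4 191.8]
0 1 [234.  145.  256.9 175.8]
10 -1 [207.4 157.8 231.5 190.5]
10 1 [235.9 144.1 258.9 174.8]
```

View pics/g.png

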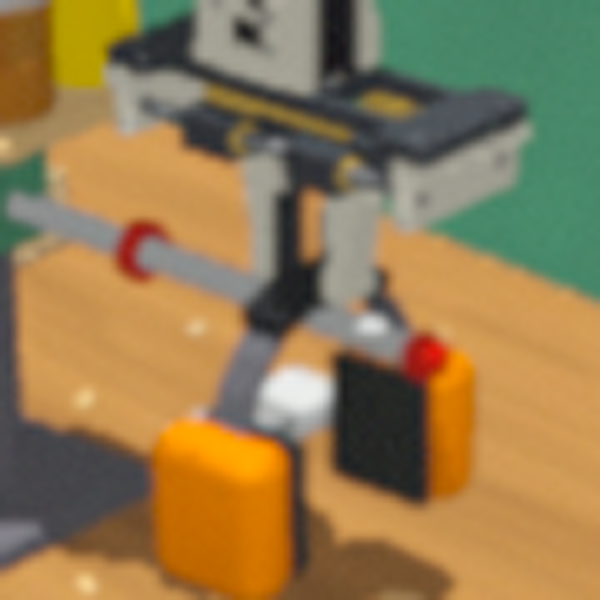

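>>> arm_command([
  {"tx": 0,"ty": 0,"tz": -0.02,"twist": 0},
  {"tx": 0,"ty": 0,"tz": -0.032,"twist": 0},
  {"tx": -0.02,"ty": 0,"tz": -0.032,"twist": 0},
  {"tx": -0.04,"ty": 0,"tz": -0.032,"twist": 0},
  {"tx": -0.04,"ty": 0,"tz": -0.02,"twist": 0},
  {"tx": -0.04,"ty": 0,"tz": -0.01,"twist": 0},
  {"tx": -0.04,"ty": 0,"tz": -0.006,"twist": 0},
  {"tx": -0.04,"ty": 0,"tz": -0.006,"twist": 0},
])

```text
t: 11.77
eef_pos: [0.5463, 0.1459, 0.192]
ee_rot: [3.141, -0.0, 0.091]
force: [-7.3, -0.3, 10.1]
width: 0.0254
gripper_force: 25.0
```

```bash
python3 -c "
from h import *
s=get_state();print(s['force'],s['moment'],s['eef_pos'])"
```

```text
[-7.2892143  -0.34393355 10.07775947] [-0.21662784  2.54296705  0.05048996] [0.54632189 0.14586125 0.19200149]
```

The contact height is unchanged after a 10 mm sideways shift, so the contact is on the pad's flat and the sideways force is friction from arm compliance. I'll re-centre it and touch down lightly.

>>> arm_command([
  {"tx": 0,"ty": 0,"tz": -0.02,"twist": 0},
  {"tx": 0,"ty": 0,"tz": -0.03,"twist": 0},
  {"tx": 0.02,"ty": 0,"tz": -0.03,"twist": 0},
  {"tx": 0.036,"ty": 0,"tz": -0.03,"twist": 0},
  {"tx": 0.036,"ty": 0,"tz": -0.03,"twist": 0},
  {"tx": 0.036,"ty": 0,"tz": -0.03,"twist": 0},
  {"tx": 0.036,"ty": 0,"tz": -0.03,"twist": 0},
  {"tx": 0.036,"ty": 0,"tz": -0.03,"twist": 0},
])

```text
t: 12.43
eef_pos: [0.5554, 0.1468, 0.198]
ee_rot: [3.141, 0.001, 0.09]
force: [0.1, -0.0, -2.9]
width: 0.0258
gripper_force: 24.9
```

```bash
python3 -c "
from h import *
s=get_state();print(s['force'],s['moment'],s['eef_pos'])"
```

```text
[ 0.05328631 -0.03462271 -2.93521694] [-0.04153164 -0.02437385  0.02503632] [0.55544442 0.14675482 0.19796117]
```

>>> arm_command([
  {"tx": 0,"ty": 0,"tz": 0.006,"twist": 0},
  {"tx": 0,"ty": 0,"tz": 0.012,"twist": 0},
  {"tx": 0,"ty": 0,"tz": 0.014,"twist": 0},
  {"tx": 0,"ty": 0,"tz": 0.016,"twist": 0},
  {"tx": 0,"ty": 0,"tz": 0.018,"twist": 0},
  {"tx": 0,"ty": 0,"tz": 0.02,"twist": 0},
  {"tx": 0,"ty": 0,"tz": 0.02,"twist": 0},
  {"tx": 0,"ty": 0,"tz": 0.02,"twist": 0},
])

```text
t: 13.1
eef_pos: [0.5556, 0.1469, 0.1934]
ee_rot: [-3.142, -0.0, 0.09]
force: [-0.2, 0.6, -3.1]
width: 0.0257
gripper_force: 24.9
```

```bash
python3 -c "
from h import *
s=get_state();print(s['force'],s['moment'],s['eef_pos'])"
```

```text
[-0.15936398  0.55665463 -3.11172853] [-0.03867366 -0.03071228  0.05546662] [0.55559275 0.14685237 0.19335506]
```

Free down to 0.1934 with no sideways force. I'll lower in half-millimetre steps.

>>> arm_command([
  {"tx": 0,"ty": 0,"tz": 0.001,"twist": 0},
  {"tx": 0,"ty": 0,"tz": 0.002,"twist": 0},
  {"tx": 0,"ty": 0,"tz": 0.003,"twist": 0},
  {"tx": 0,"ty": 0,"tz": 0.003,"twist": 0},
  {"tx": 0,"ty": 0,"tz": 0.003,"twist": 0},
  {"tx": 0,"ty": 0,"tz": 0.003,"twist": 0},
  {"tx": 0,"ty": 0,"tz": 0.003,"twist": 0},
  {"tx": 0,"ty": 0,"tz": 0.003,"twist": 0},
])

```text
t: 13.77
eef_pos: [0.5556, 0.1469, 0.1926]
ee_rot: [-3.142, -0.0, 0.09]
force: [0.3, -0.6, -2.7]
width: 0.0254
gripper_force: 24.9
```

>>> arm_command([
  {"tx": 0,"ty": 0,"tz": 0.001,"twist": 0},
  {"tx": 0,"ty": 0,"tz": 0.002,"twist": 0},
  {"tx": 0,"ty": 0,"tz": 0.002,"twist": 0},
  {"tx": 0,"ty": 0,"tz": 0.002,"twist": 0},
  {"tx": 0,"ty": 0,"tz": 0.002,"twist": 0},
  {"tx": 0,"ty": 0,"tz": 0.002,"twist": 0},
  {"tx": 0,"ty": 0,"tz": 0.002,"twist": 0},
  {"tx": 0,"ty": 0,"tz": 0.002,"twist": 0},
])

```text
t: 14.43
eef_pos: [0.5556, 0.1469, 0.1922]
ee_rot: [-3.142, -0.0, 0.09]
force: [-0.0, 0.4, -1.0]
width: 0.0258
gripper_force: 24.9
```

```bash
python3 -c "
from h import *
s=get_state();print(s['force'],s['moment'],s['eef_pos'])"
```

```text
[-0.02499793  0.3821963  -0.99996352] [-0.06808223  0.28858417 -0.01511903] [0.55564361 0.14688202 0.19221158]
```

>>> arm_command([
  {"tx": 0,"ty": 0,"tz": 0.001,"twist": 0},
  {"tx": 0,"ty": 0,"tz": 0.001,"twist": 0},
  {"tx": 0,"ty": 0,"tz": 0.001,"twist": 0},
  {"tx": 0,"ty": 0,"tz": 0.001,"twist": 0},
  {"tx": 0,"ty": 0,"tz": 0.001,"twist": 0},
  {"tx": 0,"ty": 0,"tz": 0.001,"twist": 0},
  {"tx": 0,"ty": 0,"tz": 0.001,"twist": 0},
  {"tx": 0,"ty": 0,"tz": 0.001,"twist": 0},
])

```text
t: 15.1
eef_pos: [0.5557, 0.1469, 0.1921]
ee_rot: [-3.142, -0.0, 0.09]
force: [-3.0, -0.2, 4.7]
width: 0.0256
gripper_force: 25.0
```

```bash
python3 -c "
from h import *
F=[]
for i in range(8):
    a=grab_frame('side');s=get_state();F.append(np.r_[s['force'],s['moment']])
print(np.mean(F,0).round(3),s['eef_pos'])
cv2.imwrite('pics/i.png',cv2.resize(a[125:200,190:265,::-1],(600,600),interpolation=cv2.INTER_CUBIC))"
```

```text
[-2.626 -0.664  5.057 -0.146  0.942  0.007] [0.55567595 0.14685704 0.192062  ]
```

View pics/i.png

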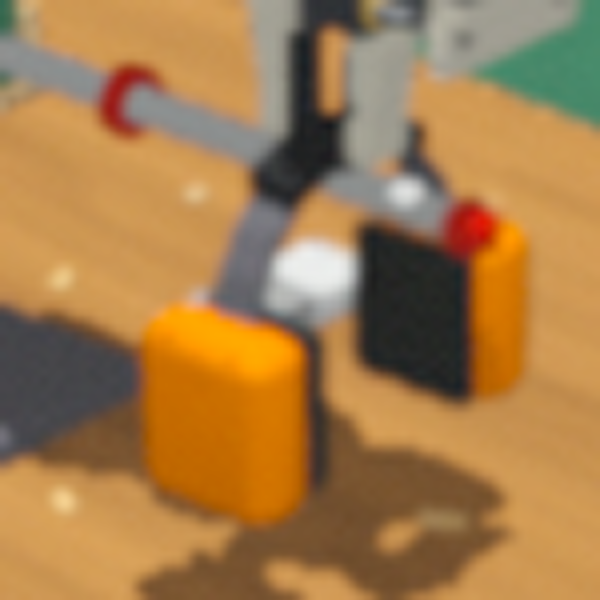

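The muffs rest on the bar, with about 8 N taken and nothing else touching. I'll relieve the pressing and open.

>>> arm_command([
  {"tx": 0,"ty": 0,"tz": -0.001,"twist": 0},
  {"tx": 0,"ty": 0,"tz": -0.001,"twist": 0},
  {"tx": 0,"ty": 0,"tz": -0.001,"twist": 0},
  {"tx": 0,"ty": 0,"tz": -0.001,"twist": 0},
  {"tx": 0,"ty": 0,"tz": -0.001,"twist": 0},
  {"tx": 0,"ty": 0,"tz": -0.001,"twist": 0},
  {"tx": 0,"ty": 0,"tz": -0.001,"twist": 0},
  {"tx": 0,"ty": 0,"tz": -0.001,"twist": 0},
])

```text
t: 16.17
eef_pos: [0.5557, 0.1469, 0.1921]
ee_rot: [3.142, -0.0, 0.09]
force: [-0.6, -0.7, 4.0]
width: 0.0259
gripper_force: 25.0
```

>>> arm_command([
  {"tx": 0,"ty": 0,"tz": 0,"twist": 0},
  {"tx": 0,"ty": 0,"tz": 0,"twist": 0},
  {"tx": 0,"ty": 0,"tz": 0,"twist": 0},
  {"tx": 0,"ty": 0,"tz": 0,"twist": 0},
  {"tx": 0,"ty": 0,"tz": 0,"twist": 0},
  {"tx": 0,"ty": 0,"tz": 0,"twist": 0},
  {"tx": 0,"ty": 0,"tz": 0,"twist": 0},
  {"tx": 0,"ty": 0,"tz": 0,"twist": 0},
], claw=0.65)

```text
t: 16.83
eef_pos: [0.5556, 0.1469, 0.192]
ee_rot: [3.142, 0.0, 0.09]
force: [0.4, -0.8, -0.0]
width: 0.0566
gripper_force: 0.0
```

>>> arm_command([
  {"tx": 0,"ty": 0,"tz": -0.02,"twist": 0},
  {"tx": 0,"ty": 0,"tz": -0.06,"twist": 0},
  {"tx": 0,"ty": 0,"tz": -0.12,"twist": 0},
  {"tx": 0,"ty": 0,"tz": -0.18,"twist": 0},
  {"tx": 0,"ty": 0,"tz": -0.24,"twist": 0},
  {"tx": 0,"ty": 0,"tz": -0.28,"twist": 0},
  {"tx": 0,"ty": 0,"tz": -0.28,"twist": 0},
  {"tx": 0,"ty": 0,"tz": -0.28,"twist": 0},
])

```text
t: 17.5
eef_pos: [0.5557, 0.147, 0.2627]
ee_rot: [-3.141, -0.001, 0.09]
force: [-0.2, 0.5, 0.0]
width: 0.0569
gripper_force: 0.0
```

```bash
python3 - <<'E'
from h import *
o=np.array([.0905,-.996]);B=np.array([.5615,.0765])
h=B-.035*o
plan((h[0],h[1],.262,95.2),(h[0],h[1],.262,-84.8))
print(get_state()["q"])
a=grab_frame("side");b=grab_frame("top")
z=lambda i,x,y,w,h:cv2.resize(i[y:y+h,x:x+w,::-1],(400,300),interpolation=cv2.INTER_CUBIC)
cv2.imwrite("pics/j.png",np.hstack([z(a,170,110,100,75),z(b,145,130,120,90)]))
E
```

```text
t 17.5 p [0.5557 0.147  0.2627] rpy [-3.141e+00 -1.000e-03  9.000e-02] yaw 5.16 F [-0.2   0.51  0.05] w 0.0569
(np.float64(0.5583325), np.float64(0.11136), 0.262, 95.2) tx -0.0023 ty 0.1430 tz 0.0029 twist -0.5002
(np.float64(0.5583325), np.float64(0.11136), 0.262, -84.8) tx -0.0023 ty 0.1430 tz 0.0029 twist 0.4998
[ 5.98687687e-01  1.71950327e-01 -1.59174234e-01 -2.23724795e-04
 -1.23818305e+00  1.06223721e+00]
```

View pics/j.png

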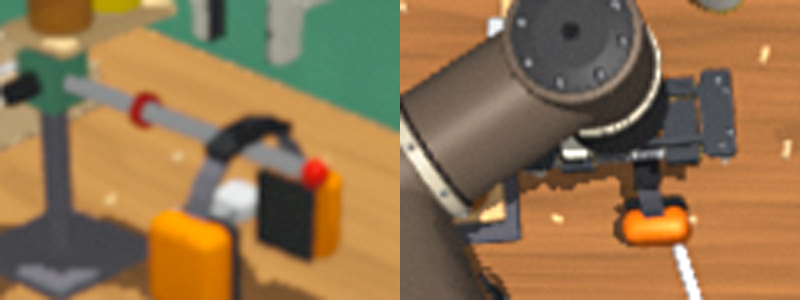

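The muffs hang level at 219 mm from the post, cups either side. I'll turn the gripper 90° and move outboard of the pad.

>>> arm_command([
  {"tx": 0,"ty": 0.03,"tz": 0,"twist": 0.5},
  {"tx": 0,"ty": 0.06,"tz": 0,"twist": 0.5},
  {"tx": 0,"ty": 0.1,"tz": 0,"twist": 0.5},
  {"tx": 0,"ty": 0.14,"tz": 0,"twist": 0.5},
  {"tx": 0,"ty": 0.14,"tz": 0,"twist": 0.5},
  {"tx": 0,"ty": 0.14,"tz": 0,"twist": 0.5},
  {"tx": 0,"ty": 0.14,"tz": 0,"twist": 0.5},
  {"tx": 0,"ty": 0.14,"tz": 0,"twist": 0.5},
], claw=0.35)

```text
t: 18.27
eef_pos: [0.5583, 0.1117, 0.2609]
ee_rot: [3.14, 0.0, -0.916]
force: [-0.2, 0.4, -0.9]
width: 0.031
gripper_force: 0.0
```

```bash
python3 - <<'E'
from h import *
plan((.5583,.1114,.262,-84.8))
E
```

```text
t 18.27 p [0.5583 0.1117 0.2609] rpy [ 3.14   0.    -0.916] yaw -52.5 F [-0.24  0.38 -0.95] w 0.031
(0.5583, 0.1114, 0.262, -84.8) tx 0.0010 ty 0.0006 tz -0.0043 twist 0.1794
```

>>> arm_command([
  {"tx": 0,"ty": 0,"tz": 0,"twist": 0.18},
  {"tx": 0,"ty": 0,"tz": 0,"twist": 0.18},
  {"tx": 0,"ty": 0,"tz": 0,"twist": 0.18},
  {"tx": 0,"ty": 0,"tz": 0,"twist": 0.18},
  {"tx": 0,"ty": 0,"tz": 0,"twist": 0.18},
  {"tx": 0,"ty": 0,"tz": 0,"twist": 0.18},
  {"tx": 0,"ty": 0,"tz": 0,"twist": 0.18},
  {"tx": 0,"ty": 0,"tz": 0,"twist": 0.18},
])

```text
t: 18.93
eef_pos: [0.5585, 0.1119, 0.2615]
ee_rot: [3.141, -0.0, -1.473]
force: [-0.7, -0.5, 0.3]
width: 0.0308
gripper_force: 0.0
```

>>> arm_command([
  {"tx": 0,"ty": 0,"tz": 0.06,"twist": 0},
  {"tx": 0,"ty": 0,"tz": 0.12,"twist": 0},
  {"tx": 0,"ty": 0,"tz": 0.18,"twist": 0},
  {"tx": 0,"ty": 0,"tz": 0.24,"twist": 0},
  {"tx": 0,"ty": 0,"tz": 0.29,"twist": 0},
  {"tx": 0,"ty": 0,"tz": 0.315,"twist": 0},
  {"tx": 0,"ty": 0,"tz": 0.315,"twist": 0},
  {"tx": 0,"ty": 0,"tz": 0.315,"twist": 0},
])

```text
t: 19.6
eef_pos: [0.5589, 0.112, 0.1835]
ee_rot: [3.141, -0.0, -1.474]
force: [-0.0, -0.2, 0.1]
width: 0.0306
gripper_force: 0.0
```

```bash
python3 - <<'E'
from h import *
o=np.array([.0905,-.996]);B=np.array([.5615,.0765])
f=lambda d:(*(B-(.290-d)*o),.182,-84.8)
plan(f(.244),f(.160),f(.151))
print((B-get_state()["eef_pos"][:2])@o)
a=grab_frame("side");b=grab_frame("top")
z=lambda i,x,y,w,h:cv2.resize(i[y:y+h,x:x+w,::-1],(400,300),interpolation=cv2.INTER_CUBIC)
cv2.imwrite("pics/k.png",np.hstack([z(a,170,95,100,75),z(b,145,130,120,90)]))
E
```

```text
t 19.6 p [0.5589 0.112  0.1835] rpy [ 3.141 -0.    -1.474] yaw -84.48 F [-0.04 -0.23  0.06] w 0.0306
(np.float64(0.557337), np.float64(0.12231599999999998), 0.182, -84.8) tx -0.0418 ty 0.0021 tz 0.0058 twist 0.0018
(np.float64(0.549735), np.float64(0.20598), 0.182, -84.8) tx -0.3778 ty 0.0001 tz 0.0058 twist 0.0018
(np.float64(0.5489205), np.float64(0.21494399999999997), 0.182, -84.8) tx -0.4138 ty -0.0001 tz 0.0058 twist 0.0018
0.035557708105099985
```

View pics/k.png

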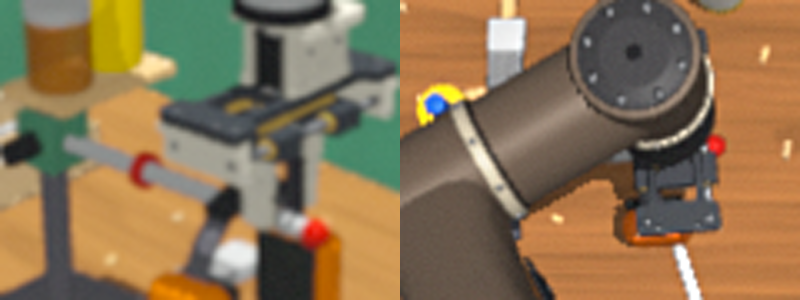

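The fingers straddle the bar just outboard of the pad, which is at crop (225,205); the muffs are undisturbed. I'll push gently inwards.

>>> arm_command([
  {"tx": -0.01,"ty": 0,"tz": 0.004,"twist": 0},
  {"tx": -0.02,"ty": 0,"tz": 0.004,"twist": 0},
  {"tx": -0.03,"ty": 0,"tz": 0.004,"twist": 0},
  {"tx": -0.04,"ty": 0,"tz": 0.004,"twist": 0},
  {"tx": -0.05,"ty": 0,"tz": 0.004,"twist": 0},
  {"tx": -0.06,"ty": 0,"tz": 0.004,"twist": 0},
  {"tx": -0.07,"ty": 0,"tz": 0.004,"twist": 0},
  {"tx": -0.08,"ty": 0,"tz": 0.004,"twist": 0},
])

```text
t: 20.37
eef_pos: [0.5569, 0.1318, 0.1825]
ee_rot: [-3.141, -0.0, -1.475]
force: [0.7, -3.4, 2.7]
width: 0.031
gripper_force: 1.7
```

>>> arm_command([
  {"tx": -0.01,"ty": 0,"tz": 0,"twist": 0},
  {"tx": -0.02,"ty": 0,"tz": 0,"twist": 0},
  {"tx": -0.03,"ty": 0,"tz": 0,"twist": 0},
  {"tx": -0.04,"ty": 0,"tz": 0,"twist": 0},
  {"tx": -0.05,"ty": 0,"tz": 0,"twist": 0},
  {"tx": -0.06,"ty": 0,"tz": 0,"twist": 0},
  {"tx": -0.07,"ty": 0,"tz": 0,"twist": 0},
  {"tx": -0.08,"ty": 0,"tz": 0,"twist": 0},
])

```text
t: 21.03
eef_pos: [0.5549, 0.1521, 0.1823]
ee_rot: [3.142, 0.0, -1.475]
force: [0.4, -4.1, 2.6]
width: 0.0305
gripper_force: 1.9
```

>>> arm_command([
  {"tx": -0.01,"ty": 0,"tz": 0,"twist": 0},
  {"tx": -0.02,"ty": 0,"tz": 0,"twist": 0},
  {"tx": -0.03,"ty": 0,"tz": 0,"twist": 0},
  {"tx": -0.04,"ty": 0,"tz": 0,"twist": 0},
  {"tx": -0.05,"ty": 0,"tz": 0,"twist": 0},
  {"tx": -0.06,"ty": 0,"tz": 0,"twist": 0},
  {"tx": -0.07,"ty": 0,"tz": 0,"twist": 0},
  {"tx": -0.08,"ty": 0,"tz": 0,"twist": 0},
])

```text
t: 21.7
eef_pos: [0.553, 0.172, 0.1823]
ee_rot: [3.142, 0.0, -1.475]
force: [0.9, -4.9, 2.9]
width: 0.0305
gripper_force: 1.9
```

```bash
python3 - <<'E'
from h import *
o=np.array([.0905,-.996]);B=np.array([.5615,.0765])
f=lambda d:(*(B-(.290-d)*o),.182,-84.8)
plan(f(.160),f(.151))
p=get_state()["eef_pos"]
a=grab_frame("side")
h=cv2.cvtColor(a[:,:,::-1].copy(),cv2.COLOR_BGR2HSV);k=cv2.inRange(h,(6,170,60),(17,255,255));k[:130]=0;k[:,:175]=0;k[:,262:]=0
_,_,st,c=cv2.connectedComponentsWithStats(k);print(st[1:][st[1:,4]>20].tolist())
X=np.array([.996,.0905,0]);Y=np.array([-.0905,.996,0])
for d in(-.2,-.18,-.16):
  for sg in(-1,1):
    C=np.r_[B,0]-(.29+d)*np.r_[o,0]
    q=proj("side",[C+X*sg*x/1e3+Y*yy/1e3+np.array([0,0,.187+(z-125)/1e3]) for x in(50,86) for yy in(-34,34) for z in(0,78)])
    print(-d,sg,np.r_[q.min(0),q.max(0)].round(1))
E
```

```text
t 21.7 p [0.553  0.172  0.1823] rpy [ 3.142  0.    -1.475] yaw -84.53 F [ 0.94 -4.91  2.89] w 0.0305
(np.float64(0.549735), np.float64(0.20598), 0.182, -84.8) tx -0.1366 ty -0.0002 tz 0.0012 twist 0.0015
(np.float64(0.5489205), np.float64(0.21494399999999997), 0.182, -84.8) tx -0.1726 ty -0.0003 tz 0.0012 twist 0.0015
[[237, 153, 7, 18, 113], [196, 158, 20, 28, 471]]
0.2 -1 [200.3 157.2 224.4 189.9]
0.2 1 [229.2 143.6 252.  174.2]
0.18 -1 [195.8 155.4 219.8 187.8]
0.18 1 [224.7 141.9 247.3 172.3]
0.16 -1 [191.3 153.6 215.2 185.7]
0.16 1 [220.3 140.3 242.7 170.4]
```

>>> arm_command([
  {"tx": -0.01,"ty": 0,"tz": 0,"twist": 0},
  {"tx": -0.02,"ty": 0,"tz": 0,"twist": 0},
  {"tx": -0.03,"ty": 0,"tz": 0,"twist": 0},
  {"tx": -0.04,"ty": 0,"tz": 0,"twist": 0},
  {"tx": -0.05,"ty": 0,"tz": 0,"twist": 0},
  {"tx": -0.06,"ty": 0,"tz": 0,"twist": 0},
  {"tx": -0.07,"ty": 0,"tz": 0,"twist": 0},
  {"tx": -0.08,"ty": 0,"tz": 0,"twist": 0},
])

```text
t: 22.42
eef_pos: [0.551, 0.1919, 0.1822]
ee_rot: [3.141, 0.0, -1.475]
force: [0.9, -2.0, 0.9]
width: 0.0305
gripper_force: 1.4
```

>>> arm_command([
  {"tx": -0.008,"ty": 0,"tz": 0,"twist": 0},
  {"tx": -0.016,"ty": 0,"tz": 0,"twist": 0},
  {"tx": -0.024,"ty": 0,"tz": 0,"twist": 0},
  {"tx": -0.032,"ty": 0,"tz": 0,"twist": 0},
  {"tx": -0.038,"ty": 0,"tz": 0,"twist": 0},
  {"tx": -0.044,"ty": 0,"tz": 0,"twist": 0},
  {"tx": -0.05,"ty": 0,"tz": 0,"twist": 0},
  {"tx": -0.056,"ty": 0,"tz": 0,"twist": 0},
])

```text
t: 23.08
eef_pos: [0.5497, 0.2057, 0.1823]
ee_rot: [3.142, 0.0, -1.475]
force: [0.2, -2.9, 0.8]
width: 0.0304
gripper_force: 1.2
```

>>> arm_command([
  {"tx": -0.002,"ty": 0,"tz": 0,"twist": 0},
  {"tx": -0.004,"ty": 0,"tz": 0,"twist": 0},
  {"tx": -0.006,"ty": 0,"tz": 0,"twist": 0},
  {"tx": -0.008,"ty": 0,"tz": 0,"twist": 0},
  {"tx": -0.01,"ty": 0,"tz": 0,"twist": 0},
  {"tx": -0.012,"ty": 0,"tz": 0,"twist": 0},
  {"tx": -0.014,"ty": 0,"tz": 0,"twist": 0},
  {"tx": -0.016,"ty": 0,"tz": 0,"twist": 0},
])

```text
t: 23.75
eef_pos: [0.5494, 0.2096, 0.1823]
ee_rot: [3.142, 0.0, -1.475]
force: [0.4, -2.5, -0.8]
width: 0.0305
gripper_force: 1.0
```

Position is now about 156 mm from the post, with no stop felt yet. I'll continue slowly.

>>> arm_command([
  {"tx": -0.002,"ty": 0,"tz": 0,"twist": 0},
  {"tx": -0.004,"ty": 0,"tz": 0,"twist": 0},
  {"tx": -0.006,"ty": 0,"tz": 0,"twist": 0},
  {"tx": -0.008,"ty": 0,"tz": 0,"twist": 0},
  {"tx": -0.008,"ty": 0,"tz": 0,"twist": 0},
  {"tx": -0.008,"ty": 0,"tz": 0,"twist": 0},
  {"tx": -0.008,"ty": 0,"tz": 0,"twist": 0},
  {"tx": -0.008,"ty": 0,"tz": 0,"twist": 0},
])

```text
t: 24.42
eef_pos: [0.5492, 0.2116, 0.1823]
ee_rot: [-3.142, 0.0, -1.475]
force: [-0.7, -0.9, -0.5]
width: 0.0306
gripper_force: 0.4
```

>>> arm_command([
  {"tx": -0.002,"ty": 0,"tz": 0,"twist": 0},
  {"tx": -0.004,"ty": 0,"tz": 0,"twist": 0},
  {"tx": -0.006,"ty": 0,"tz": 0,"twist": 0},
  {"tx": -0.008,"ty": 0,"tz": 0,"twist": 0},
  {"tx": -0.008,"ty": 0,"tz": 0,"twist": 0},
  {"tx": -0.008,"ty": 0,"tz": 0,"twist": 0},
  {"tx": -0.008,"ty": 0,"tz": 0,"twist": 0},
  {"tx": -0.008,"ty": 0,"tz": 0,"twist": 0},
])

```text
t: 25.08
eef_pos: [0.549, 0.2136, 0.1823]
ee_rot: [-3.142, 0.0, -1.475]
force: [-0.5, -0.7, -1.4]
width: 0.0307
gripper_force: 0.6
```

>>> arm_command([
  {"tx": -0.002,"ty": 0,"tz": 0,"twist": 0},
  {"tx": -0.004,"ty": 0,"tz": 0,"twist": 0},
  {"tx": -0.006,"ty": 0,"tz": 0,"twist": 0},
  {"tx": -0.008,"ty": 0,"tz": 0,"twist": 0},
  {"tx": -0.008,"ty": 0,"tz": 0,"twist": 0},
  {"tx": -0.008,"ty": 0,"tz": 0,"twist": 0},
  {"tx": -0.008,"ty": 0,"tz": 0,"twist": 0},
  {"tx": -0.008,"ty": 0,"tz": 0,"twist": 0},
])

```text
t: 25.75
eef_pos: [0.5488, 0.2155, 0.1823]
ee_rot: [3.142, 0.0, -1.475]
force: [0.1, -1.7, -0.9]
width: 0.0305
gripper_force: 0.8
```

>>> arm_command([
  {"tx": -0.002,"ty": 0,"tz": 0,"twist": 0},
  {"tx": -0.004,"ty": 0,"tz": 0,"twist": 0},
  {"tx": -0.006,"ty": 0,"tz": 0,"twist": 0},
  {"tx": -0.006,"ty": 0,"tz": 0,"twist": 0},
  {"tx": -0.006,"ty": 0,"tz": 0,"twist": 0},
  {"tx": -0.006,"ty": 0,"tz": 0,"twist": 0},
  {"tx": -0.006,"ty": 0,"tz": 0,"twist": 0},
  {"tx": -0.006,"ty": 0,"tz": 0,"twist": 0},
])

```text
t: 26.42
eef_pos: [0.5488, 0.2156, 0.1824]
ee_rot: [3.141, -0.002, -1.476]
force: [2.4, -8.5, -1.0]
width: 0.0305
gripper_force: 3.7
```

The stop is felt: 8.5 N at 150 mm from the post, as predicted for the headband against the collar. I'll back off and rise.

>>> arm_command([
  {"tx": 0.004,"ty": 0,"tz": 0,"twist": 0},
  {"tx": 0.01,"ty": 0,"tz": 0,"twist": 0},
  {"tx": 0.03,"ty": 0,"tz": 0,"twist": 0},
  {"tx": 0.06,"ty": 0,"tz": 0,"twist": 0},
  {"tx": 0.09,"ty": 0,"tz": 0,"twist": 0},
  {"tx": 0.1,"ty": 0,"tz": 0,"twist": 0},
  {"tx": 0.1,"ty": 0,"tz": 0,"twist": 0},
  {"tx": 0.1,"ty": 0,"tz": 0,"twist": 0},
])

```text
t: 27.08
eef_pos: [0.5512, 0.1919, 0.1824]
ee_rot: [-3.141, 0.0, -1.476]
force: [-0.7, 0.1, -0.3]
width: 0.0306
gripper_force: 0.0
```

>>> arm_command([
  {"tx": 0,"ty": 0,"tz": -0.05,"twist": 0},
  {"tx": 0,"ty": 0,"tz": -0.12,"twist": 0},
  {"tx": 0,"ty": 0,"tz": -0.2,"twist": 0},
  {"tx": 0.1,"ty": 0,"tz": -0.3,"twist": 0},
  {"tx": 0.25,"ty": 0,"tz": -0.4,"twist": 0},
  {"tx": 0.4,"ty": 0,"tz": -0.5,"twist": 0},
  {"tx": 0.55,"ty": 0,"tz": -0.5,"twist": 0},
  {"tx": 0.7,"ty": 0,"tz": -0.5,"twist": 0},
])

```text
t: 27.75
eef_pos: [0.5686, 0.0169, 0.31]
ee_rot: [-3.137, 0.001, -1.474]
force: [1.1, -0.3, -1.3]
width: 0.0306
gripper_force: 0.0
```

```bash
python3 - <<'E'
from h import *
import time
plan()
o=np.array([.0905,-.996]);B=np.array([.5615,.0765])
for i in range(3):
  for c in("side","top"):
    a=grab_frame(c);h=cv2.cvtColor(a[:,:,::-1].copy(),cv2.COLOR_BGR2HSV);k=cv2.inRange(h,(6,170,60),(17,255,255))
    x0,x1,y0,y1=(175,262,140,200) if c=="side" else (180,235,140,215)
    o2=np.zeros_like(k);o2[y0:y1,x0:x1]=k[y0:y1,x0:x1]
    _,_,st,_=cv2.connectedComponentsWithStats(o2);print(c,st[1:][st[1:,4]>12].tolist())
X=np.array([.996,.0905,0]);Y=np.array([-.0905,.996,0])
for d in(.138,.128,.118):
  for sg in(-1,1):
    C=np.r_[B,0]-(.29-d)*np.r_[o,0]
    P=[C+X*sg*x/1e3+Y*yy/1e3+np.array([0,0,.187+(z-125)/1e3]) for x in(50,86) for yy in(-34,34) for z in(0,78)]
    for c in("side","top"):
        q=proj(c,P);print(d,sg,c,np.r_[q.min(0),q.max(0)-q.min(0)].round(1))
E
```

```text
t 27.75 p [0.5686 0.0169 0.31  ] rpy [-3.137e+00  1.000e-03 -1.474e+00] yaw -84.45 F [ 1.12 -0.28 -1.28] w 0.0306
side [[226, 149, 8, 18, 105], [246, 150, 7, 7, 13], [187, 154, 20, 28, 406]]
top []
side [[226, 149, 8, 18, 105], [186, 154, 21, 28, 412]]
top []
side [[226, 149, 8, 18, 106], [246, 150, 7, 8, 17], [187, 154, 20, 28, 403]]
top []
0.138 -1 side [186.5 151.6  23.7  31.8]
0.138 -1 top [187.2 192.5  22.9  14. ]
0.138 1 side [215.5 138.5  22.2  29.9]
0.138 1 top [185.2 153.7  22.6  15.5]
0.128 -1 side [184.3 150.7  23.7  31.7]
0.128 -1 top [184.4 192.7  23.   14. ]
0.128 1 side [213.4 137.8  22.1  29.7]
0.128 1 top [182.3 154.   22.7  15.5]
0.118 -1 side [182.2 149.9  23.6  31.6]
0.118 -1 top [181.5 192.9  23.1  13.9]
0.118 1 side [211.2 137.   22.   29.6]
0.118 1 top [179.5 154.2  22.8  15.5]
```

```bash
python3 -c "
from station import *
print(job_done())"
```

```text
the job is handed in; nothing more can be done
None
```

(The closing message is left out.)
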